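# Make up two fitting kits in the brass workshop

### The arm

A 6-joint arm with a two-finger parallel gripper is mounted at the origin on the work surface. World frame = base frame: x ahead of the robot, y to its left, z up, the work surface at z = 0. Lengths are in m, angles in rad, forces in N, time in s.
With the tool pointing down it reaches from about 0.325 to 0.9 m from the base axis. Payload 6.1 kg.
Tool frame: the origin (TCP) lies at the very end of the fingers, on their centre line; the grasp point (between the pads) lies 19 mm behind it; x points along the fingers, z is the direction in which the jaws open and shut, and the axes are right-handed (so a half turn about x gives the same grasp; the last joint's range is limited). The gripper opens to 87 mm and grips with 3 to 60 N. Pads are 19 mm wide; open, the fingers measure 117 mm over their backs; the gripper's body (75 mm by 190 mm) begins 51 mm behind the grasp point.
Start: joints at [1.203, 0.22, 1.526, -0, 1.395, -0.126], TCP at [0.15, 0.607, 0.194] pointing down, gripper open.
Joint ranges: [-2.98, 2.98], [-0.91, 2.08], [0.09, 2.57], [-1.24, 4.39], [0.2, 2.65], [-2.68, 2.68]. Speed limits (rad/s): [2.57, 2.57, 3.01, 3.14, 3.14, 3.14].

### API

Orientations are given as a unit quaternion [w, x, y, z].
In Python, from plant import bot, imaging gives the robot as it stands.
- The arm moves only by the tool step_arm, never from a script. Its argument "series" is a list that holds one entry, the list of rows, each a list of 7 numbers: the opening, from 0 (shut) to 1 (fully open), then the shift along the world's x, y, z in cm, then the turn, a rotation vector about the world's x, y, z in rad. A call has 1 to 12 rows; each row is the pose to reach, as a shift and turn from the pose measured when the call began; what a row does not reach only later rows make up. A row lasts 1/8 s, in which the tool goes at most 62.5 mm and 10.7 degrees, less where a joint would pass 70% of its speed; a pose out of reach is approached as far as the arm can. A call with a gripper value outside its range is refused whole. The fingers move at their own pace and stop on an object; "grip_force" is the grip in N (left out, the last holds). Time passes only in rows, so rows that repeat a pose let the fingers close. It gives the time, the measured TCP pose, the force and the opening at its end, in the units of the state.
- bot.read_state(): the state, without advancing time (a new reading comes with each control period).
- imaging.get_image(name): name is "side" or "top"; returns the picture (384x512x3 uint8, red, green, blue); there is no depth.
- imaging.camera_info(name): a dict with "intrinsics" (3x3 intrinsics, pixels), "R" (3x3) and "t" (3): a world point X has camera coordinates R X + t. Camera axes: x right, y down, z forward; pixel columns grow to the right and rows downward; lengths in m; the calibration is good to about 2 mm. A picture is of the moment at which its call begins. camera_info takes no time and is no camera call.
- bot.hand_in(): hands the job in, once; it reports no verdict.
Trained networks look in the newest picture that a camera, given by its name, has taken for a name from the list of things; names that differ only in an ending like _2 or _b are one class to them, and where a whole thing is asked for, a point or a joint stands for the part that bears it (a point fixed in the world has none). Each returns a list of dicts, best first, with "p" (0 to 1); they miss things now and then, are a little off and sometimes report something else, mostly with a low value. They report only what shows in the picture. A call takes as long as a camera call.
- imaging.look_for(thing, camera): "xyz" ([x, y, z] in m, in the coordinates of the camera as it stood for that picture, good to about 4 mm: the middle of the surface that is visible of it).
- imaging.trace(thing, camera): "region" (384x512 bool, what is visible of it).
- imaging.tip_of(thing, camera): "xyz" ([x, y, z] in m, in the coordinates of the camera as it stood for that picture, good to about 4 mm: a listed point, or the origin of a listed thing).
The state is a dict: "time_s": time; "joints": joint angles; "joint_vel": joint speeds; "joint_torque": joint torques, N m; "tcp_pos": TCP position; "tcp_rot": TCP orientation; "force": force on the tool from outside, world axes, zero at the start; "wrist_torque": the same for the moment, N m; "width": finger opening in m.
Only numpy, scipy, OpenCV 4.12 (cv2) and the standard library are available. Lean on these libraries where they do the work, as an engineer would, in place of code of your own. Each camera call takes 0.05 s, during which the arm holds its last target. There are 200 camera calls.

### The job

Make up the two fitting kits for the next table frames: the brass foot, the steel coupling nut and the square brass sleeve go into the red tray; the black rubber foot and the brass coupling nut go into the blue tray. Stand each part upright on the floor of a compartment of its own (any compartment of its tray) and let go. Leave the yellow tin and the tape measure where they are.

Things in the scene. Friction and masses are not known exactly. Their poses are not given: they have to be found in the camera images.
- steel_nut_mid (a point): Grey long hexagonal coupling nut of plain steel, standing on end; 30 mm across flats, 34.6 mm across corners, 56 mm high, dark round hole in its top. About 0.2 kg. The point is its centre, 28 mm above its underside; z is its axis (up), its x axis is square to one pair of flats (the other flats are 60 degrees on)
- brass_nut_mid (a point): Golden long hexagonal coupling nut of plain brass, standing on end; 30 mm across flats, 34.6 mm across corners, 56 mm high, dark round hole in its top. About 0.2 kg. The point is its centre, 28 mm above its underside; z is its axis (up), its x axis is square to one pair of flats (the other flats are 60 degrees on)
- brass_foot_mid (a point): Golden brass table foot, standing upright: a straight cylinder 38 mm in diameter up to 44 mm, then a bevelled top at 50 mm with a short thin dark stud up to 56 mm. About 0.3 kg. The point is 28 mm above its underside, on its axis; z is the axis (up)
- rubber_foot_mid (a point): Black rubber table foot, standing upright: a straight cylinder 38 mm in diameter up to 44 mm, then a bevelled top at 50 mm with a short thin dark stud up to 56 mm. About 0.1 kg. The point is 28 mm above its underside, on its axis; z is the axis (up)
- sleeve_mid (a point): Golden square brass tube, standing on end, open at both ends; 36 by 36 mm outside, walls 4 mm, 56 mm high. About 0.2 kg. The point is its centre, 28 mm above its underside; z is its axis (up), x and y are square to its faces
- red_tray: Red-ribbed low kit tray, fixed to the table: white floor 4 mm thick with red ribs, 4 mm wide, whose tops are 8 mm above the table; 202 mm long (its x axis) by 74 mm wide (y). Three compartments in a row along x, each 62 mm (x) by 66 mm (y) inside, centred at x = -66, 0 and +66 mm, y = 0. Origin: the middle of the tray's underside, on the table; its long axis lies roughly away from the robot (within 0.35 rad); it may be on either side of the table
- blue_tray: Blue-ribbed low kit tray, fixed to the table: white floor 4 mm thick with blue ribs, 4 mm wide, whose tops are 8 mm above the table; 136 mm long (its x axis) by 74 mm wide (y). Two compartments in a row along x, each 62 mm (x) by 66 mm (y) inside, centred at x = -33 and +33 mm, y = 0. Origin: the middle of the tray's underside, on the table; its long axis lies roughly away from the robot (within 0.35 rad); it may be on either side of the table
- tin_mid (a point): Small round yellow tin with a steel lid, 54 mm in diameter, 70 mm high, standing among the parts; to be left alone. The point is its centre, 35 mm above its underside
- tape_mid (a point): Black and yellow tape measure, 62 mm (x) by 34 mm (y), 50 mm high, lying on the robot's side of the parts; to be left alone. The point is its centre, 25 mm above its underside

How it is judged:
By the outcome, as a careful person would: the job done as asked, in the order asked, and still so for the second after the job is handed in, with the robot touching nothing.
It also fails if it takes over 128 s, if anything falls off the work surface, if the arm or the gripper's body presses on something with over 40 N, if the wrist force passes 120 N, or if a joint passes its speed limit or range.

## Working session

There is one attempt and no reset: what is moved stays moved. The work goes in short steps, Python scripts to look and compute and a tool call to move; the robot and the scene stay as the last step left them, time stands still between calls to the robot, and variables do not carry over. Pictures are saved under pics/ and viewed, about 12 in all and at most 16, crops included, and the job is handed in when it is done.

Besides the shell and the picture viewer there is one more tool, called after "Emit:" by a JSON object that holds its "method" and its "body". step_arm: Moves the arm, as the interface text tells. Its arguments: {"type":"object","properties":{"series":{"type":"array"},"grip_force":{"type":"number"}},"required":["series"]}

```bash
mkdir -p pics; ls; python3 - <<'E'
from plant import bot, imaging
import cv2, numpy as np
s=bot.read_state(); print({k:np.round(v,3).tolist() for k,v in s.items()})
for c in ("top","side"):
    im=imaging.get_image(c); cv2.imwrite(f"pics/{c}0.png",cv2.resize(im[:,:,::-1],(800,600),interpolation=cv2.INTER_CUBIC))
    i=imaging.camera_info(c); R=np.array(i["R"]);t=np.array(i["t"]); print(c,np.array(i["intrinsics"]).tolist(),"pos",(-R.T@t).round(3),"fwd",R[2].round(3))
    for th in ["steel_nut_mid","brass_nut_mid","brass_foot_mid","rubber_foot_mid","sleeve_mid","red_tray","blue_tray","tin_mid","tape_mid"]:
        for d in imaging.tip_of(th,c)[:3]:
            print(c,th,round(d["p"],2),(R.T@(np.array(d["xyz"])-t)).round(4))
E
```

```text
pics
{'time_s': 0.0, 'joints': [1.203, 0.221, 1.528, -0.0, 1.395, -0.126], 'joint_vel': [0.001, -0.001, 0.0, -0.002, 0.002, 0.0], 'joint_torque': [-0.001, -49.461, -38.739, 0.07, 0.057, -0.0], 'tcp_pos': [0.149, 0.606, 0.192], 'tcp_rot': [0.556, -0.436, 0.557, 0.436], 'force': [-0.721, -0.152, 0.814], 'wrist_torque': [0.006, 0.014, 0.026], 'width': 0.087}
top [[372.0696049166867, 0.0, 261.1261365169522], [0.0, 372.0696049166867, 198.38716581846302], [0.0, 0.0, 1.0]] pos [0.41  0.008 0.961] fwd [ 0.155 -0.027 -0.988]
top steel_nut_mid 0.6 [0.5632 0.052  0.0314]
top brass_nut_mid 0.51 [0.4713 0.0688 0.0294]
top brass_nut_mid 0.38 [ 0.4779 -0.0846  0.0275]
top brass_nut_mid 0.37 [0.5663 0.052  0.0276]
top brass_foot_mid 0.71 [0.6816 0.0859 0.0285]
top rubber_foot_mid 0.54 [ 0.5824 -0.0889  0.0264]
top sleeve_mid 0.68 [ 0.4814 -0.0863  0.026 ]
top red_tray 0.71 [ 0.5305  0.2949 -0.0024]
top red_tray 0.64 [0.5658 0.054  0.029 ]
top blue_tray 0.82 [ 0.5116 -0.2892  0.001 ]
top tin_mid 0.69 [ 0.6706 -0.0519  0.0335]
top tape_mid 0.68 [0.3836 0.0835 0.0285]
top tape_mid 0.27 [ 0.4808 -0.0849  0.0259]
side [[431.04262808042944, 0.0, 252.89675152983168], [0.0, 431.04262808042944, 191.592520883746], [0.0, 0.0, 1.0]] pos [ 0.495 -0.826  0.678] fwd [ 0.027  0.794 -0.608]
side steel_nut_mid 0.65 [0.5688 0.0555 0.0269]
side steel_nut_mid 0.27 [ 0.5825 -0.0829  0.028 ]
side brass_nut_mid 0.84 [0.4689 0.0739 0.0257]
side brass_foot_mid 0.68 [0.6814 0.0871 0.0279]
side rubber_foot_mid 0.75 [ 0.583  -0.0806  0.026 ]
side rubber_foot_mid 0.22 [0.5272 0.2971 0.0069]
side sleeve_mid 0.94 [ 0.4776 -0.0865  0.0251]
side red_tray 0.63 [0.5291 0.2982 0.0086]
side red_tray 0.17 [0.6816 0.0871 0.0269]
side blue_tray 0.78 [ 0.5084 -0.2786  0.0007]
side tin_mid 0.63 [ 0.675  -0.0527  0.0339]
side tape_mid 0.66 [0.3867 0.0868 0.0247]
```

View pics/top0.png

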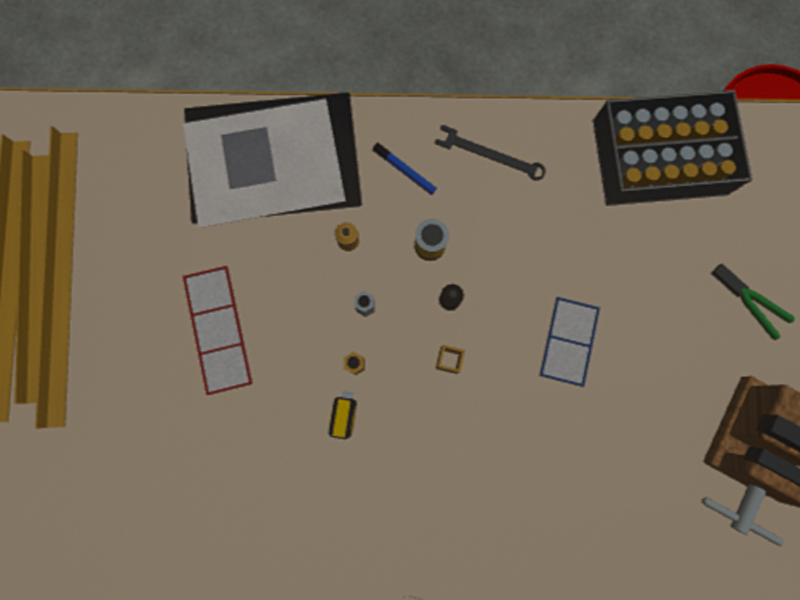

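View pics/side0.png

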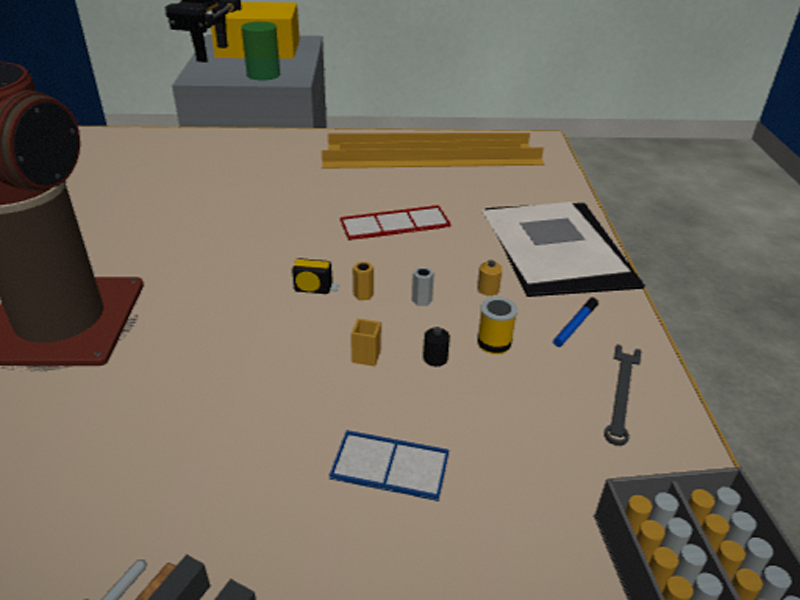

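Top view: red tray on the left (native column ~140, +y), blue tray on the right (~365), and all five parts standing at least 80 mm apart. The detections agree with both pictures. Next I'll fit pose and yaw to the silhouettes in both cameras.

```bash
cat > fit.py <<'E'
import numpy as np, cv2
from scipy.optimize import minimize
from plant import bot, imaging
def poly(n,r,off,h): a=off+np.arange(n)*2*np.pi/n; return [[r*np.cos(b),r*np.sin(b),z] for b in a for z in h]
nut=np.array(poly(6,.01732,np.pi/6,(0,.056)))
foot=np.array(poly(40,.019,0,(0,.044))+poly(40,.013,0,(.05,))+poly(12,.003,0,(.056,)))
sl=np.array(poly(4,.018*2**.5,np.pi/4,(0,.056)))
box=lambda a,b,h:np.array([[i*a/2,j*b/2,z] for i in(-1,1) for j in(-1,1) for z in(0,h)])
M=dict(steel_nut_mid=nut,brass_nut_mid=nut,brass_foot_mid=foot,rubber_foot_mid=foot,sleeve_mid=sl,
 red_tray=box(.202,.074,.008),blue_tray=box(.136,.074,.008))
def proj(P,c):
    i=imaging.camera_info(c); q=(np.array(i["R"])@P.T).T+i["t"]; q=q@np.array(i["intrinsics"]).T; return q[:,:2]/q[:,2:]
def place(m,p,z0=0):
    c,s=np.cos(p[2]),np.sin(p[2]); return m@np.array([[c,s,0],[-s,c,0],[0,0,1]])+[p[0],p[1],z0]
def region(th,c,near):
    best=None
    for d in imaging.trace(th,c):
        m=np.array(d["region"],bool); 
        if m.sum()<20: continue
        v,u=np.nonzero(m); e=np.hypot(*(np.array([u.mean(),v.mean()])-near))
        if e<12 and (best is None): best=m
    return best
def render(pts,win):
    u0,v0,u1,v1=win; S=8
    im=np.zeros(((v1-v0)*S,(u1-u0)*S),np.uint8)
    h=cv2.convexHull(pts.astype(np.float32))[:,0]
    h=((h+.5-[u0,v0])*S-.5)*16
    cv2.fillConvexPoly(im,np.round(h).astype(np.int32),255,shift=4)
    return cv2.resize(im,(u1-u0,v1-v0),interpolation=cv2.INTER_AREA)/255.
def fit(th,x0,yaws,cams=("top","side"),z0=0):
    R=[]
    for c in cams:
        q=proj(place(M[th],[*x0,0],z0),c); m=region(th,c,(q.min(0)+q.max(0))/2)
        if m is None: print("no mask",th,c); continue
        a=np.maximum(np.floor(q.min(0)).astype(int)-15,0); b=np.ceil(q.max(0)).astype(int)+15
        w=(*a,min(b[0],512),min(b[1],384)); R.append((c,w,m[w[1]:w[3],w[0]:w[2]].astype(float)))
    f=lambda p:sum(((render(proj(place(M[th],[p[0]/100,p[1]/100,p[2]],z0),c),w)-m)**2).sum() for c,w,m in R)
    out=[]
    for y in yaws:
        r=minimize(f,[x0[0]*100,x0[1]*100,y],method="Nelder-Mead",options=dict(initial_simplex=np.array([x0[0]*100,x0[1]*100,y])+np.vstack([np.zeros(3),np.diag([.5,.5,.15])]),xatol=.005,fatol=.02))
        out.append((r.fun,r.x[0]/100,r.x[1]/100,r.x[2]))
    out.sort(); return out,[m.sum() for _,_,m in R]
E
python3 - <<'E'
from fit import *
for c in("top","side"): imaging.get_image(c)
np.set_printoptions(suppress=True)
g=dict(steel_nut_mid=(.566,.0535),brass_nut_mid=(.470,.0713),brass_foot_mid=(.6815,.0865),rubber_foot_mid=(.5827,-.085),sleeve_mid=(.4795,-.0865),red_tray=(.53,.2965),blue_tray=(.51,-.284))
Y=dict(steel_nut_mid=np.radians([-20,0,20,]),brass_nut_mid=np.radians([-20,0,20]),sleeve_mid=np.radians([-30,0,30]),red_tray=[-.2,.2],blue_tray=[-.2,.2])
for th in g:
    for cams in (("top","side"),("top",),("side",)):
        o,n=fit(th,g[th],Y.get(th,[0.]),cams)
        print(th,cams,n,*[np.round(k,4) for k in o[:2 if "nut" in th else 1]])
# zoom crops
ims=[]
for c in("top","side"):
    im=imaging.get_image(c)[:,:,::-1]
    for th in("steel_nut_mid","brass_nut_mid","sleeve_mid"):
        q=proj(np.array([[*g[th],.04]]),c)[0].astype(int); k=im[q[1]-18:q[1]+18,q[0]-18:q[0]+18]
        ims.append(cv2.resize(k,(260,260),interpolation=cv2.INTER_CUBIC))
cv2.imwrite("pics/crop1.png",np.vstack([np.hstack(ims[:3]),np.hstack(ims[3:])]))
E
```

```text
steel_nut_mid ('top', 'side') [np.float64(136.0), np.float64(273.0)] [63.1721  0.5673  0.0532 -0.239 ] [66.9819  0.567   0.0538  0.0586]
steel_nut_mid ('top',) [np.float64(136.0)] [25.4434  0.5668  0.0525 -0.2041] [25.832   0.5673  0.0527 -0.1669]
steel_nut_mid ('side',) [np.float64(273.0)] [32.1248  0.5678  0.0567 -0.3166] [32.5066  0.5679  0.0583 -0.2904]
brass_nut_mid ('top', 'side') [np.float64(129.0), np.float64(264.0)] [67.2594  0.4705  0.068   0.2059] [70.0012  0.4706  0.0679 -0.0836]
brass_nut_mid ('top',) [np.float64(129.0)] [18.3346  0.47    0.0671  0.4993] [18.3992  0.47    0.0672  0.5154]
brass_nut_mid ('side',) [np.float64(264.0)] [31.236   0.4711  0.0737 -0.0101] [31.66    0.4709  0.074   0.0784]
brass_foot_mid ('top', 'side') [np.float64(226.0), np.float64(275.0)] [56.6451  0.6804  0.0846  0.1948]
brass_foot_mid ('top',) [np.float64(226.0)] [6.3034 0.6807 0.0838 0.1591]
brass_foot_mid ('side',) [np.float64(275.0)] [19.9381  0.6813  0.0916  0.0491]
rubber_foot_mid ('top', 'side') [np.float64(184.0), np.float64(390.0)] [69.6813  0.5797 -0.0853  0.0662]
rubber_foot_mid ('
[... 200 characters left out ...]
36.0)] [166.8637   0.4777  -0.0839  -0.2373]
sleeve_mid ('top',) [np.float64(152.0)] [107.9981   0.4767  -0.0857   1.333 ]
sleeve_mid ('side',) [np.float64(536.0)] [11.9112  0.4782 -0.0798 -0.2494]
red_tray ('top', 'side') [np.float64(2324.0), np.float64(1071.0)] [172.7666   0.5273   0.2963   0.25  ]
red_tray ('top',) [np.float64(2324.0)] [32.1688  0.527   0.2957  0.2495]
red_tray ('side',) [np.float64(1071.0)] [45.5124  0.5275  0.303   0.2629]
no mask blue_tray top
blue_tray ('top', 'side') [np.float64(2289.0)] [40.987   0.5112 -0.2826 -0.2466]
no mask blue_tray top
blue_tray ('top',) [] [ 0.     0.51  -0.284 -0.2  ]
blue_tray ('side',) [np.float64(2289.0)] [40.987   0.5112 -0.2826 -0.2466]
```

View pics/crop1.png

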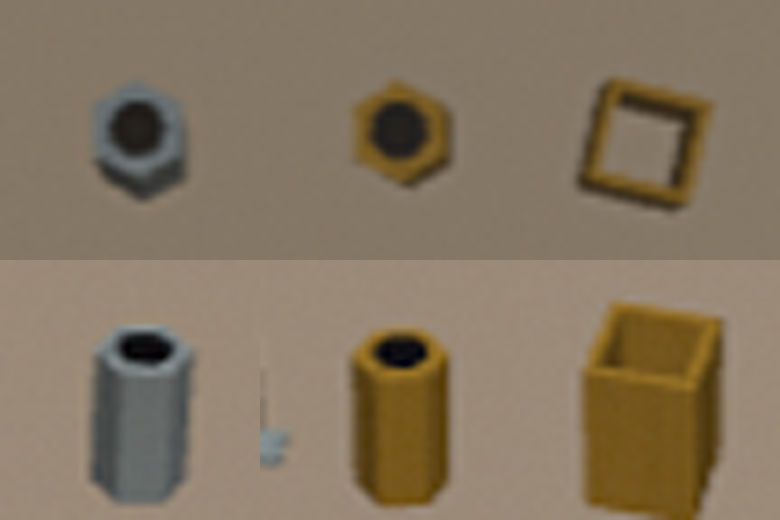

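```bash
cat > yaw.py <<'E'
from fit import *
from scipy.spatial.transform import Rotation as Ro
s=bot.read_state(); q=s["tcp_rot"]; A=Ro.from_quat([*q[1:],q[0]]).as_matrix(); print("tool axes (cols)",A.round(3).tolist())
for th,g in dict(steel_nut_mid=(.567,.0545),brass_nut_mid=(.4705,.070),sleeve_mid=(.478,-.084)).items():
  for c in("top","side"):
    im=cv2.cvtColor(imaging.get_image(c),cv2.COLOR_RGB2LAB).astype(float)
    q=proj(place(M[th],[*g,0]),c); a=np.floor(q.min(0)).astype(int)-8; b=np.ceil(q.max(0)).astype(int)+8
    k=im[a[1]:b[1],a[0]:b[0]]; bg=np.median(np.concatenate([k[:4].reshape(-1,3),k[-4:].reshape(-1,3)]),0)
    d=np.linalg.norm(k-bg,axis=2); al=np.clip((d-5)/18,0,1)
    if th=="sleeve_mid" : al=cv2.morphologyEx(al,cv2.MORPH_CLOSE,np.ones((11,11)))
    w=(*a,*b); res=[]
    for y in range(-30,90 if th=="sleeve_mid" else 30,5 if th!="sleeve_mid" else 10):
        f=lambda p:((cv2.GaussianBlur(render((lambda P:(P-P.mean(0))*p[2]+P.mean(0)+p[:2])(proj(place(M[th],[*g,np.radians(y)]),c)),w),(3,3),.5)-al)**2).sum()
        r=minimize(f,[0,0,1],method="Nelder-Mead",options=dict(initial_simplex=[[0,0,1],[2,0,1],[0,2,1],[0,0,1.08]],xatol=.01,fatol=.01)); res.append((y,round(r.fun,2),r.x.round(2).tolist()))
    print(th,c,[(y,f) for y,f,_ in res],min(res,key=lambda r:r[1])[2])
E
python3 yaw.py
```

```text
tool axes (cols) [[0.0, -0.971, 0.239], [-0.0, 0.239, 0.971], [-1.0, -0.0, -0.0]]
steel_nut_mid top [(-30, np.float64(3.51)), (-25, np.float64(4.08)), (-20, np.float64(5.72)), (-15, np.float64(7.45)), (-10, np.float64(9.05)), (-5, np.float64(9.96)), (0, np.float64(9.88)), (5, np.float64(9.21)), (10, np.float64(8.06)), (15, np.float64(6.55)), (20, np.float64(5.05)), (25, np.float64(3.95))] [0.44, 0.44, 0.99]
steel_nut_mid side [(-30, np.float64(6.67)), (-25, np.float64(8.27)), (-20, np.float64(11.17)), (-15, np.float64(15.95)), (-10, np.float64(22.75)), (-5, np.float64(29.96)), (0, np.float64(24.86)), (5, np.float64(18.39)), (10, np.float64(13.49)), (15, np.float64(10.23)), (20, np.float64(8.09)), (25, np.float64(7.0))] [0.37, -0.63, 1.01]
brass_nut_mid top [(-30, np.float64(2.26)), (-25, np.float64(2.58)), (-20, np.float64(4.26)), (-15, np.float64(6.77)), (-10, np.float64(9.05)), (-5, np.float64(10.72)), (0, np.float64(11.28)), (5, np.float64(11.34)), (10, np.float64(10.01)), (15, np.float64(8.02)), (20, np.float64(5.94)), (25, np.float64(3.72))] [0.66, 0.21, 1.02]
brass_nut_mid side
[... 286 characters left out ...]
t64(7.01))] [0.3, -0.72, 1.02]
sleeve_mid top [(-30, np.float64(33.37)), (-20, np.float64(11.02)), (-10, np.float64(5.1)), (0, np.float64(23.4)), (10, np.float64(46.25)), (20, np.float64(59.03)), (30, np.float64(64.68)), (40, np.float64(61.91)), (50, np.float64(51.95)), (60, np.float64(33.37)), (70, np.float64(11.02)), (80, np.float64(5.1))] [-0.31, 0.39, 1.02]
sleeve_mid side [(-30, np.float64(47.66)), (-20, np.float64(29.57)), (-10, np.float64(35.72)), (0, np.float64(86.79)), (10, np.float64(76.77)), (20, np.float64(76.86)), (30, np.float64(81.36)), (40, np.float64(78.02)), (50, np.float64(65.9)), (60, np.float64(47.66)), (70, np.float64(29.57)), (80, np.float64(35.72))] [0.41, -1.08, 1.0]
```

Steel nut yaw is -30°, so jaws go at 90°. Brass nut is about -28°, so 92°. Sleeve is -14°, so 76°, which is the current jaw yaw. First move: above the brass foot, turned +0.24 rad.

Emit:
{"method": "step_arm", "body": {"series": [[[1,53.2,-52.0,-5,0,0,0.24],[1,53.2,-52.0,-5,0,0,0.24],[1,53.2,-52.0,-5,0,0,0.24],[1,53.2,-52.0,-5,0,0,0.24],[1,53.2,-52.0,-5,0,0,0.24],[1,53.2,-52.0,-5,0,0,0.24],[1,53.2,-52.0,-5,0,0,0.24],[1,53.2,-52.0,-5,0,0,0.24],[1,53.2,-52.0,-5,0,0,0.24],[1,53.2,-52.0,-5,0,0,0.24],[1,53.2,-52.0,-5,0,0,0.24],[1,53.2,-52.0,-5,0,0,0.24]]], "grip_force": 25}}

```text
time_s: 4.4
tcp_pos: [0.6831, 0.0851, 0.1435]
tcp_rot: [0.501, -0.5, 0.5, 0.499]
force: [-0.1, 0.3, 0.4]
width: 0.0866
```

Emit:
{"method": "step_arm", "body": {"series": [[[1,-0.2,0,-5,0,0,0],[1,-0.2,0,-9,0,0,0],[1,-0.2,0,-11.5,0,0,0],[1,-0.2,0,-13,0,0,0],[1,-0.2,0,-13,0,0,0],[1,-0.2,0,-13,0,0,0]]]}}

```text
time_s: 5.15
tcp_pos: [0.6823, 0.0852, 0.0151]
tcp_rot: [0.501, -0.5, 0.5, 0.499]
force: [-0.1, -0.2, 0.1]
width: 0.0867
```

```bash
python3 - <<'E'
from fit import *
ims=[]
for c in("top","side"):
    im=imaging.get_image(c)[:,:,::-1]
    q=proj(np.array([[.68,.085,.03]]),c)[0].astype(int); v,u=max(q[1]-55,0),q[0]-50; ims.append(cv2.resize(im[v:v+100,u:u+100],(400,400),interpolation=cv2.INTER_CUBIC))
cv2.imwrite("pics/c2.png",np.hstack(ims))
E
```

```text
(no output)
```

View pics/c2.png

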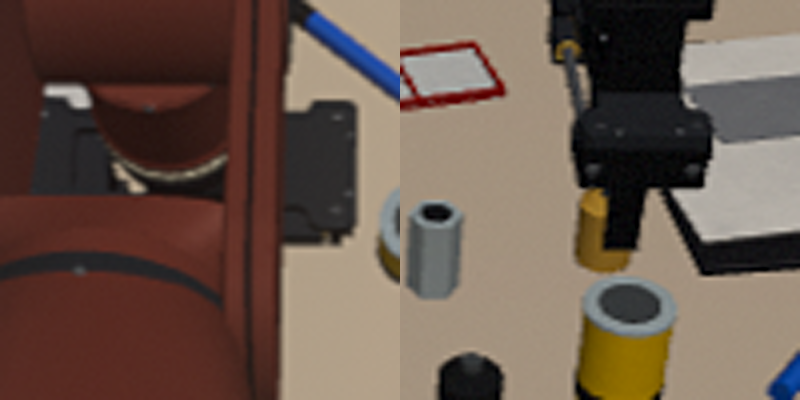

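```bash
python3 - <<'E'
from fit import *
q0=proj(np.array([[.68,.085,.03]]),"side")[0].astype(int)
o=np.array([q0[0]-50,max(q0[1]-55,0)])
P=np.array([[.6727,.027,.015],[.6917,.027,.015],[.6727,.0415,.015],[.6917,.0415,.015],[.662,.085,.03],[.700,.085,.03]])
print(((proj(P,"side")-o+.5)*4+[400,0]).round(0).tolist())
E
```

```text
[[601.0, 297.0], [631.0, 297.0], [598.0, 283.0], [628.0, 283.0], [576.0, 224.0], [634.0, 224.0]]
```

```bash
python3 - <<'E'
from fit import *
im=imaging.get_image("side")[:,:,::-1]; print(bot.read_state()["tcp_pos"])
u0,v0=270,90; S=7
k=cv2.resize(im[v0:v0+80,u0:u0+110],None,fx=S,fy=S,interpolation=cv2.INTER_CUBIC)
T=np.array([.682,.0852,.015])
def dots(P,col):
    for p in proj(np.array(P),"side"): cv2.circle(k,tuple(int(x) for x in (p-[u0,v0]+.5)*S),3,col,-1)
dots([T+[a,b,z] for a in(-.0095,.0095) for b in(-.0585,-.0435) for z in(0,.07)],(0,0,255))
dots(place(foot[:80],[.681,.085,0]),(0,255,0))
cv2.imwrite("pics/c3.png",k)
E
```

```text
[0.68232837 0.08520947 0.01527726]
```

View pics/c3.png

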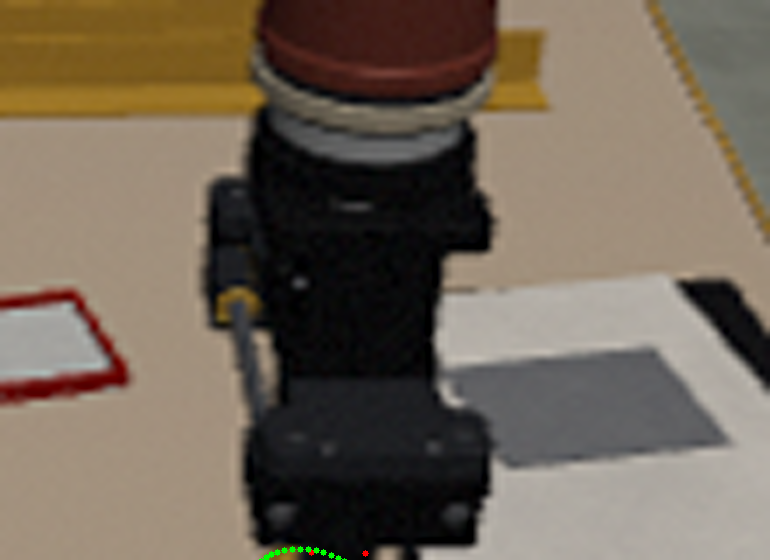

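```bash
python3 - <<'E'
from fit import *
im=imaging.get_image("side")[:,:,::-1]
u0,v0=260,130; S=8
k=cv2.resize(im[v0:v0+75,u0:u0+95],None,fx=S,fy=S,interpolation=cv2.INTER_CUBIC)
T=np.array([.682,.0852,.015])
def dots(P,col):
    for p in proj(np.array(P),"side"): cv2.circle(k,tuple(int(x) for x in (p-[u0,v0]+.5)*S),2,col,-1)
dots([T+[a,b,z] for a in(-.0095,.0095) for b in(-.0585,-.0435) for z in(0,.07)],(0,0,255))
dots([T+[a,b,.07] for a in(-.0375,.0375) for b in(-.095,.095)],(255,0,255))
dots(place(foot[:80],[.681,.085,0]),(0,255,0))
cv2.imwrite("pics/c4.png",k)
E
```

```text
(no output)
```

View pics/c4.png

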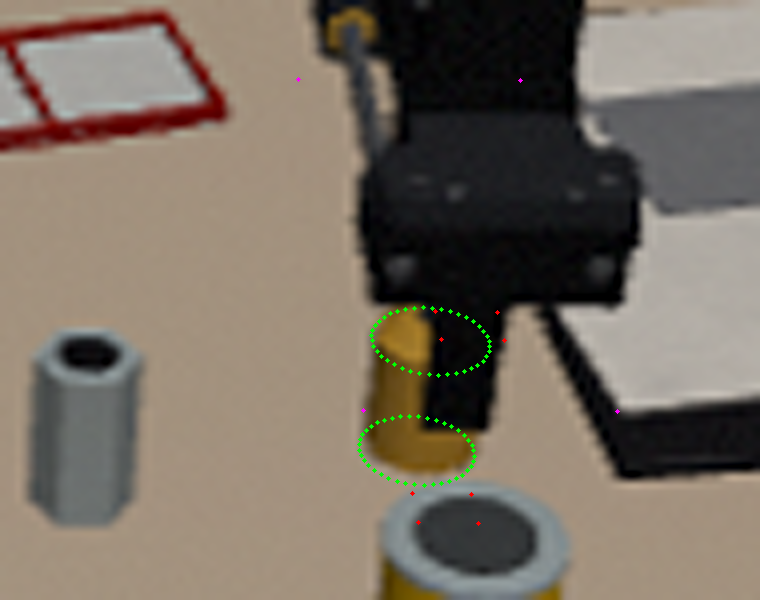

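```bash
python3 - <<'E'
from fit import *
i=imaging.camera_info("side"); R=np.array(i["R"]);t=np.array(i["t"]);K=np.array(i["intrinsics"])
def ray(u,v,ax,val):
    d=R.T@np.linalg.inv(K)@[u,v,1]; o=-R.T@t; s=(val-o[ax])/d[ax]; return (o+s*d).round(3)
print([ray(u*.64-.5,v*.64-.5,2,.01) for u,v in((142,280),(105,360))])
for n,u,v in(("tip",458,430),("body",500,303)):
    p=(260+u/8-.5,130+v/8-.5); print(n,ray(*p,1,.03),ray(*p,1,-.01),ray(*p,1,.066),ray(*p,2,.015),ray(*p,2,.085))
im=imaging.get_image("side")[:,:,::-1]; cv2.imwrite("pics/s5.png",cv2.resize(im,(800,600),interpolation=cv2.INTER_CUBIC))
E
```

```text
[array([0.1  , 0.098, 0.01 ]), array([ 0.102, -0.099,  0.01 ])]
tip [0.682 0.03  0.049] [ 0.673 -0.01   0.078] [0.69  0.066 0.022] [0.692 0.076 0.015] [ 0.671 -0.019  0.085]
body [0.689 0.03  0.096] [ 0.68  -0.01   0.124] [0.697 0.066 0.072] [0.716 0.15  0.015] [0.693 0.047 0.085]
```

View pics/s5.png

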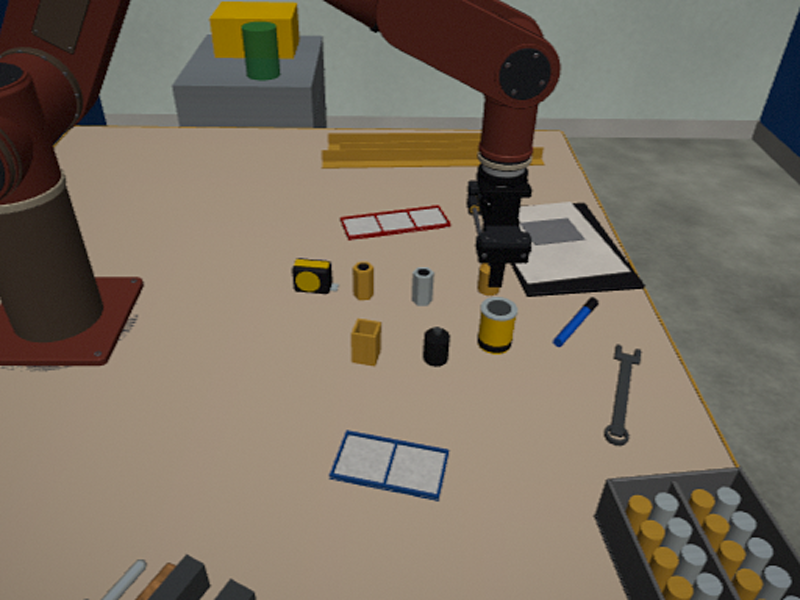

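Emit:
{"method": "step_arm", "body": {"series": [[[1,0,0,-0.5,0,0,0],[1,0,0,-1.0,0,0,0],[1,0,0,-1.0,0,0,0]]]}}

```text
time_s: 5.78
tcp_pos: [0.6811, 0.0852, 0.0037]
tcp_rot: [0.501, -0.5, 0.5, 0.499]
force: [-0.1, -0.2, -0.1]
width: 0.087
```

Emit:
{"method": "step_arm", "body": {"series": [[[0.6,0,0,0,0,0,0],[0.55,0,0,0,0,0,0],[0.5,0,0,0,0,0,0],[0.5,0,0,0,0,0,0]]], "grip_force": 3}}

```text
time_s: 6.28
tcp_pos: [0.6811, 0.0851, 0.0038]
tcp_rot: [0.501, -0.5, 0.5, 0.499]
force: [-0.4, -0.6, -1.2]
width: 0.0547
```

```bash
python3 - <<'E'
from fit import *
print(bot.read_state())
im=imaging.get_image("side")[:,:,::-1]
u0,v0=260,130; S=8
k=cv2.resize(im[v0:v0+75,u0:u0+95],None,fx=S,fy=S,interpolation=cv2.INTER_CUBIC)
cv2.imwrite("pics/c6.png",k)
E
```

```text
{'time_s': 6.275, 'joints': array([ 9.50460585e-03,  5.43441505e-01,  1.48278050e+00,  1.33808292e-04,
        1.11466425e+00, -1.55928649e+00]), 'joint_vel': array([ 0.00011256, -0.00160182,  0.00048571, -0.00121358, -0.0013084 ,
       -0.0007396 ]), 'joint_torque': array([-3.46415245e-04, -5.94903409e+01, -3.42412698e+01, -3.18441284e-02,
        7.45646283e-02, -1.65262726e-06]), 'tcp_pos': array([0.68114355, 0.0851224 , 0.00377863]), 'tcp_rot': array([ 0.5007239 , -0.49962805,  0.50030757,  0.49933929]), 'force': array([-0.44376459, -0.64164197, -1.19349489]), 'wrist_torque': array([ 0.0395502 , -0.07595464,  0.02187765]), 'width': 0.05468695964069124}
```

View pics/c6.png

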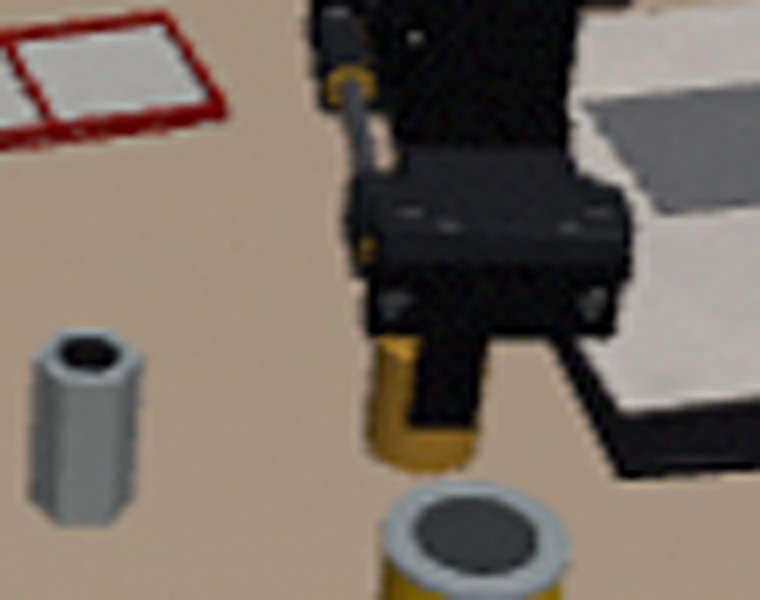

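The picture shows the fingertips 20–30 mm higher than the reported TCP z. I'll go down in small steps and watch the force.

Emit:
{"method": "step_arm", "body": {"series": [[[0.6,0,0,-0.15,0,0,0],[0.6,0,0,-0.3,0,0,0],[0.6,0,0,-0.3,0,0,0]]]}}

```text
time_s: 6.7
tcp_pos: [0.6809, 0.0851, 0.0004]
tcp_rot: [0.501, -0.499, 0.5, 0.499]
force: [0.4, -0.4, -0.6]
width: 0.052
```

Emit:
{"method": "step_arm", "body": {"series": [[[0.6,0,0,-0.1,0,0,0],[0.6,0,0,-0.2,0,0,0],[0.6,0,0,-0.2,0,0,0]]]}}

```text
time_s: 7.08
tcp_pos: [0.6808, 0.0851, -0.0017]
tcp_rot: [0.501, -0.499, 0.501, 0.5]
force: [-0.4, 0.0, 0.3]
width: 0.0518
```

Emit:
{"method": "step_arm", "body": {"series": [[[0.6,0,0,-0.15,0,0,0],[0.6,0,0,-0.3,0,0,0],[0.6,0,0,-0.4,0,0,0],[0.6,0,0,-0.4,0,0,0]]]}}

```text
time_s: 7.58
tcp_pos: [0.6807, 0.0851, -0.0059]
tcp_rot: [0.5, -0.499, 0.501, 0.5]
force: [-0.4, 0.3, -0.6]
width: 0.0522
```

```bash
python3 - <<'E'
from fit import *
im=imaging.get_image("side")[:,:,::-1]
u0,v0=300,160; S=12
k=cv2.resize(im[v0:v0+45,u0:u0+45],None,fx=S,fy=S,interpolation=cv2.INTER_CUBIC)
for z,col in((0,(0,0,255)),(.01,(0,255,0)),(.02,(255,0,0)),(.03,(255,255,0))):
  for y in (.085-.026-.015,.085-.026):
    for x in(-.0095,.0095):
      p=proj(np.array([[.681+x,y,z]]),"side")[0]; cv2.circle(k,tuple(int(a) for a in (p-[u0,v0]+.5)*S),3,col,-1)
cv2.imwrite("pics/c7.png",k)
E
```

```text
(no output)
```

View pics/c7.png

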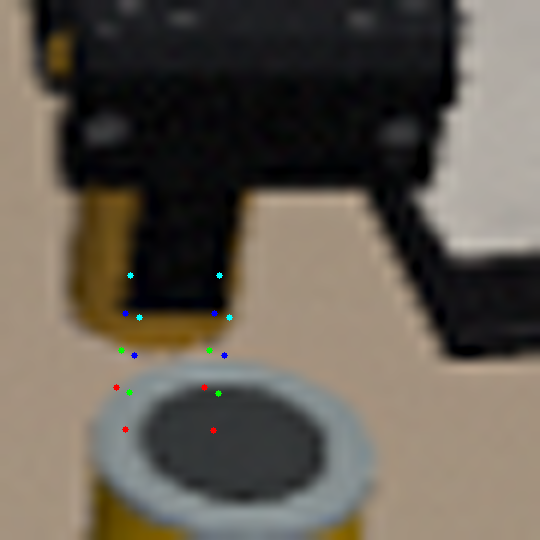

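The fingertips are really near z≈0.02–0.03 while the state says -0.006, and there is no contact. I'll continue down 10 mm, then grip.

Emit:
{"method": "step_arm", "body": {"series": [[[0.6,0,0,-0.2,0,0,0],[0.6,0,0,-0.4,0,0,0],[0.6,0,0,-0.6,0,0,0],[0.6,0,0,-0.6,0,0,0]]]}}

```text
time_s: 8.12
tcp_pos: [0.6805, 0.0851, -0.0122]
tcp_rot: [0.5, -0.499, 0.501, 0.5]
force: [0.3, -0.3, 0.3]
width: 0.052
```

Emit:
{"method": "step_arm", "body": {"series": [[[0.6,0,0,-0.2,0,0,0],[0.6,0,0,-0.4,0,0,0],[0.6,0,0,-0.4,0,0,0]]]}}

```text
time_s: 8.5
tcp_pos: [0.6802, 0.0852, -0.0165]
tcp_rot: [0.5, -0.499, 0.501, 0.5]
force: [0.3, -0.1, 0.2]
width: 0.052
```

Emit:
{"method": "step_arm", "body": {"series": [[[0,0,0,0,0,0,0],[0,0,0,0,0,0,0],[0,0,0,0,0,0,0],[0,0,0,0,0,0,0]]], "grip_force": 25}}

```text
time_s: 9.0
tcp_pos: [0.6803, 0.0854, -0.0164]
tcp_rot: [0.5, -0.499, 0.501, 0.5]
force: [1.1, 0.0, 0.0]
width: 0.0372
```

Emit:
{"method": "step_arm", "body": {"series": [[[0,0,0,2,0,0,0],[0,0,0,5,0,0,0],[0,0,1,7,0,0,0.02],[0,-1,4,7,0,0,0.06],[0,-3,8,7,0,0,0.1],[0,-5,12,7,0,0,0.15],[0,-7,16,7,0,0,0.2],[0,-8,20,7,0,0,0.24],[0,-8.9,22.9,7,0,0,0.25],[0,-8.9,22.9,5,0,0,0.25],[0,-8.9,22.9,3,0,0,0.25],[0,-8.9,22.9,3,0,0,0.25]]]}}

```text
time_s: 10.5
tcp_pos: [0.5888, 0.3123, 0.0099]
tcp_rot: [0.432, -0.556, 0.437, 0.559]
force: [0.1, -0.7, -3.3]
width: 0.0373
```

```bash
cat > chk.py <<'E'
from fit import *
import sys
# crop of side+top with tray outline (z=8mm) and compartment dividers, and part outlines drawn
RED=(.527,.297,.25); BLUE=(.511,-.2855,-.2466)
def crop(name,ctr,parts=(),S=6,w=66):
    out=[]
    for c in("top","side"):
        im=imaging.get_image(c)[:,:,::-1]
        q=proj(np.array([[*ctr,.03]]),c)[0]; u0,v0=[int(max(0,a)) for a in q-w/2]
        k=cv2.resize(im[v0:v0+w,u0:u0+w],(w*S,w*S),interpolation=cv2.INTER_CUBIC)
        for P in parts:
            p=((proj(np.array(P),c)-[u0,v0]+.5)*S)
            for a in p: cv2.circle(k,tuple(int(x) for x in a),1,(0,255,0),-1)
        out.append(k)
    cv2.imwrite(f"pics/{name}.png",np.hstack(out))
E
python3 - <<'E'
from chk import *
p=bot.read_state()["tcp_pos"]; print(p)
crop("c8",(.591,.313),[place(M["red_tray"],RED),place(foot[:80],[.591,.313,0],.004)])
E
```

```text
[0.58882796 0.31234156 0.00990361]
```

View pics/c8.png

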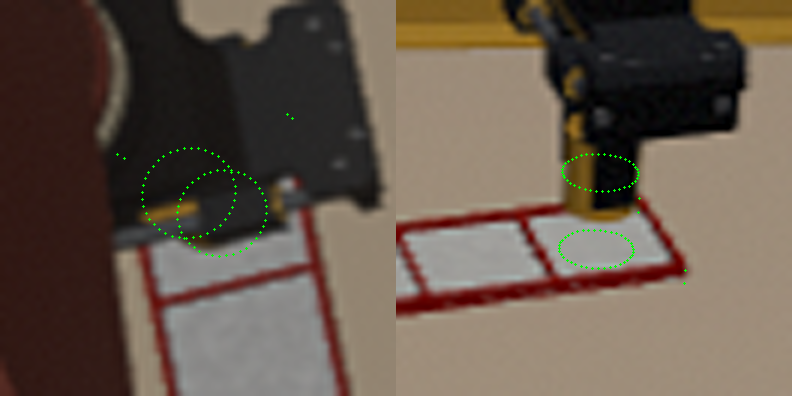

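Emit:
{"method": "step_arm", "body": {"series": [[[0,0.2,0.1,-0.8,0,0,0],[0,0.2,0.1,-1.5,0,0,0],[0,0.2,0.1,-1.9,0,0,0],[0,0.2,0.1,-2.1,0,0,0],[0,0.2,0.1,-2.1,0,0,0]]]}}

```text
time_s: 11.22
tcp_pos: [0.593, 0.3142, -0.0084]
tcp_rot: [0.434, -0.557, 0.435, 0.558]
force: [-0.0, -0.1, -3.0]
width: 0.0376
```

Emit:
{"method": "step_arm", "body": {"series": [[[0,0,0,-0.2,0,0,0],[0,0,0,-0.3,0,0,0],[0,0,0,-0.4,0,0,0],[0,0,0,-0.4,0,0,0]]]}}

```text
time_s: 11.72
tcp_pos: [0.5931, 0.3143, -0.0123]
tcp_rot: [0.434, -0.557, 0.435, 0.558]
force: [-0.7, 0.1, -2.9]
width: 0.0373
```

Emit:
{"method": "step_arm", "body": {"series": [[[0,0,0,-0.05,0,0,0],[0,0,0,-0.1,0,0,0],[0,0,0,-0.1,0,0,0]]]}}

```text
time_s: 12.1
tcp_pos: [0.5932, 0.3143, -0.0124]
tcp_rot: [0.434, -0.557, 0.435, 0.558]
force: [-3.9, -1.5, 5.3]
width: 0.0372
```

Emit:
{"method": "step_arm", "body": {"series": [[[0,0,0,-0.05,0,0,0],[0,0,0,-0.1,0,0,0],[0,0,0,-0.1,0,0,0]]]}}

```text
time_s: 12.48
tcp_pos: [0.5932, 0.3143, -0.0124]
tcp_rot: [0.434, -0.557, 0.435, 0.558]
force: [-6.0, -2.3, 8.2]
width: 0.0377
```

Emit:
{"method": "step_arm", "body": {"series": [[[0,0,0,-0.05,0,0,0],[0,0,0,-0.1,0,0,0],[0,0,0,-0.1,0,0,0]]]}}

```text
time_s: 12.85
tcp_pos: [0.5932, 0.3143, -0.0124]
tcp_rot: [0.434, -0.557, 0.435, 0.558]
force: [-6.2, -3.2, 9.1]
width: 0.037
```

Emit:
{"method": "step_arm", "body": {"series": [[[0.65,0,0,0,0,0,0],[0.65,0,0,0,0,0,0],[0.65,0,0,0.1,0,0,0],[0.7,0,0,2,0,0,0],[0.8,0,0,5,0,0,0],[1,0,0,8,0,0,0],[1,-1,-6,8,0,0,-0.1],[1,-2,-12,8,0,0,-0.25],[1,-2.6,-18,8,0,0,-0.25],[1,-2.6,-23,8,0,0,-0.25],[1,-2.6,-26,8,0,0,-0.25],[1,-2.6,-26,8,0,0,-0.25]]]}}

```text
time_s: 14.35
tcp_pos: [0.5681, 0.0522, 0.0692]
tcp_rot: [0.501, -0.498, 0.502, 0.498]
force: [0.2, -0.0, 0.0]
width: 0.087
```

```bash
python3 - <<'E'
from chk import *
print(bot.read_state()["tcp_pos"], bot.read_state()["tcp_rot"])
crop("c9",(.58,.305),[place(M["red_tray"],RED),place(foot[:80],[.593,.3143,0],.004)])
E
```

```text
[0.56806289 0.05221009 0.06915487] [ 0.50125102 -0.49829587  0.50195509  0.49848745]
```

View pics/c9.png

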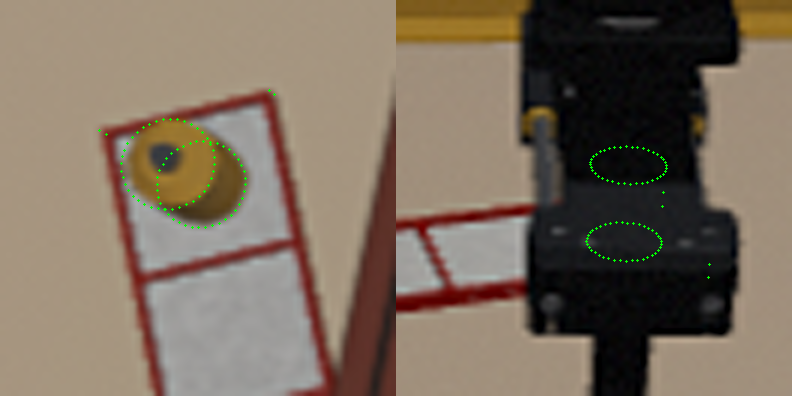

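Brass foot stands upright, centred in the far red compartment. Next is the steel nut.

Emit:
{"method": "step_arm", "body": {"series": [[[1,-0.1,0.2,-3,0,0,0],[1,-0.1,0.2,-6,0,0,0],[1,-0.1,0.2,-7.5,0,0,0],[1,-0.1,0.2,-8.4,0,0,0],[1,-0.1,0.2,-8.4,0,0,0],[0,-0.1,0.2,-8.5,0,0,0],[0,-0.1,0.2,-8.5,0,0,0],[0,-0.1,0.2,-8.5,0,0,0],[0,-0.1,0.2,-8.5,0,0,0],[0,-0.1,0.2,-8.5,0,0,0],[0,-0.1,0.2,-8.5,0,0,0]]]}}

```text
time_s: 15.82
tcp_pos: [0.5668, 0.0565, -0.0164]
tcp_rot: [0.501, -0.499, 0.501, 0.499]
force: [-0.3, 0.1, -0.6]
width: 0.0345
```

Emit:
{"method": "step_arm", "body": {"series": [[[0,0,0,0,0,0,0],[0,0,0,0,0,0,0],[0,0,0,0,0,0,0]]]}}

```text
time_s: 16.2
tcp_pos: [0.5667, 0.0564, -0.0164]
tcp_rot: [0.501, -0.499, 0.501, 0.499]
force: [-0.4, -1.1, -0.1]
width: 0.0298
```

Emit:
{"method": "step_arm", "body": {"series": [[[0,0,0,2,0,0,0],[0,0,0,5,0,0,0],[0,-0.5,3,7,0,0,0.05],[0,-1,7,7,0,0,0.1],[0,-2,12,7,0,0,0.15],[0,-3,17,7,0,0,0.2],[0,-4,21,7,0,0,0.25],[0,-4,24.1,7,0,0,0.25],[0,-4,24.1,5,0,0,0.25],[0,-4,24.1,3,0,0,0.25],[0,-4,24.1,2,0,0,0.25],[0,-4,24.1,2,0,0,0.25]]]}}

```text
time_s: 17.7
tcp_pos: [0.5256, 0.296, 0.0019]
tcp_rot: [0.434, -0.556, 0.437, 0.558]
force: [0.0, 0.3, -2.0]
width: 0.0299
```

Emit:
{"method": "step_arm", "body": {"series": [[[0,0.1,0.1,-0.6,0,0,0],[0,0.1,0.1,-1.0,0,0,0],[0,0.1,0.1,-1.3,0,0,0],[0,0.1,0.1,-1.3,0,0,0]]]}}

```text
time_s: 18.2
tcp_pos: [0.5264, 0.2969, -0.0113]
tcp_rot: [0.434, -0.556, 0.437, 0.558]
force: [0.3, 0.2, -2.2]
width: 0.03
```

Emit:
{"method": "step_arm", "body": {"series": [[[0,0,0,-0.05,0,0,0],[0,0,0,-0.1,0,0,0],[0,0,0,-0.1,0,0,0]]]}}

```text
time_s: 18.58
tcp_pos: [0.5265, 0.297, -0.0122]
tcp_rot: [0.434, -0.556, 0.437, 0.558]
force: [0.5, -0.7, -2.3]
width: 0.0298
```

Emit:
{"method": "step_arm", "body": {"series": [[[0,0,0,-0.05,0,0,0],[0,0,0,-0.1,0,0,0],[0,0,0,-0.1,0,0,0]]]}}

```text
time_s: 18.95
tcp_pos: [0.5266, 0.297, -0.0123]
tcp_rot: [0.434, -0.556, 0.437, 0.558]
force: [-3.4, -1.8, 5.6]
width: 0.0298
```

Emit:
{"method": "step_arm", "body": {"series": [[[0.65,0,0,0,0,0,0],[0.65,0,0,0,0,0,0],[0.65,0,0,0.1,0,0,0],[0.7,0,0,2,0,0,0],[0.8,0,0,5,0,0,0],[1,0,0,8,0,0,0],[1,-0.5,-4,8,0,0,-0.05],[1,-1,-9,8,0,0,-0.12],[1,-1.7,-14,8,0,0,-0.2],[1,-2.4,-19,8,0,0,-0.3],[1,-3,-24,8,0,0,-0.4],[1,-3,-24,8,0,0,-0.49]]]}}

```text
time_s: 20.45
tcp_pos: [0.497, 0.0539, 0.0692]
tcp_rot: [0.558, -0.432, 0.56, 0.434]
force: [-0.2, 0.2, 0.1]
width: 0.0869
```

Emit:
{"method": "step_arm", "body": {"series": [[[1,-0.6,-4,0,0,0,0],[1,-1.2,-9,0,0,0,0],[1,-1.9,-13.7,0,0,0,0],[1,-1.9,-13.7,0,0,0,0],[1,-1.9,-13.7,0,0,0,0]]]}}

```text
time_s: 21.08
tcp_pos: [0.4784, -0.083, 0.0701]
tcp_rot: [0.559, -0.432, 0.56, 0.433]
force: [0.8, 0.2, 0.5]
width: 0.0877
```

```bash
python3 - <<'E'
from chk import *
from scipy.spatial.transform import Rotation as Ro
s=bot.read_state(); q=s["tcp_rot"]; z=Ro.from_quat([*q[1:],q[0]]).as_matrix()[:,2]; print(s["tcp_pos"],"jaw deg",np.degrees(np.arctan2(z[1],z[0])))
crop("c10",(.545,.3),[place(M["red_tray"],RED)])
E
```

```text
[ 0.478417   -0.08300297  0.07013082] jaw deg 75.49221928479194
```

View pics/c10.png

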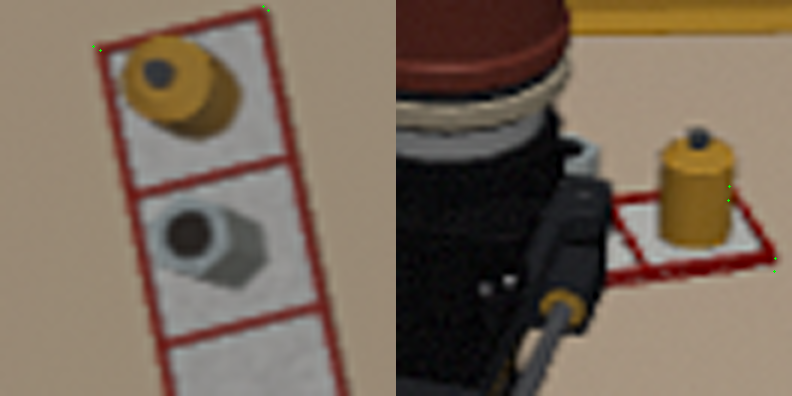

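Foot and steel nut stand upright in the far and middle red compartments. Now the sleeve.

Emit:
{"method": "step_arm", "body": {"series": [[[1,0,0,-3,0,0,0],[1,0,0,-6,0,0,0],[1,0,0,-7.6,0,0,0],[1,0,0,-8.6,0,0,0],[0.8,0,0,-8.6,0,0,0],[0,0,0,-8.6,0,0,0],[0,0,0,-8.6,0,0,0],[0,0,0,-8.6,0,0,0],[0,0,0,-8.6,0,0,0],[0,0,0,-8.6,0,0,0],[0,0,0,-8.6,0,0,0],[0,0,0,-8.6,0,0,0]]]}}

```text
time_s: 22.68
tcp_pos: [0.4784, -0.0822, -0.0162]
tcp_rot: [0.558, -0.433, 0.559, 0.434]
force: [-0.5, -0.6, 1.2]
width: 0.0359
```

Emit:
{"method": "step_arm", "body": {"series": [[[0,0,0,2,0,0,0],[0,0,0,5,0,0,0],[0,0,0,8.5,0,0,0],[0,-0.2,3,8.5,0,0,0.05],[0,-0.4,7,8.5,0,0,0.1],[0,-0.6,12,8.5,0,0,0.2],[0,-0.9,17,8.5,0,0,0.3],[0,-1.1,22,8.5,0,0,0.4],[0,-1.3,27,8.5,0,0,0.49],[0,-1.5,32,8.5,0,0,0.5],[0,-1.5,36.3,8.5,0,0,0.5],[0,-1.5,36.3,8.5,0,0,0.5]]]}}

```text
time_s: 24.18
tcp_pos: [0.4624, 0.2833, 0.0681]
tcp_rot: [0.432, -0.558, 0.434, 0.56]
force: [0.3, -0.3, -3.0]
width: 0.0359
```

Emit:
{"method": "step_arm", "body": {"series": [[[0,0,-0.2,-2,0,0,0],[0,0,-0.2,-4,0,0,0],[0,0,-0.2,-6,0,0,0],[0,0,-0.2,-7.2,0,0,0],[0,0,-0.2,-7.7,0,0,0],[0,0,-0.2,-7.9,0,0,0],[0,0,-0.2,-7.9,0,0,0]]]}}

```text
time_s: 25.05
tcp_pos: [0.4628, 0.2814, -0.0104]
tcp_rot: [0.432, -0.558, 0.434, 0.56]
force: [-0.7, 0.3, -1.7]
width: 0.0356
```

Emit:
{"method": "step_arm", "body": {"series": [[[0,0,0,-0.05,0,0,0],[0,0,0,-0.1,0,0,0],[0,0,0,-0.1,0,0,0]]]}}

```text
time_s: 25.42
tcp_pos: [0.4629, 0.2815, -0.0112]
tcp_rot: [0.432, -0.559, 0.434, 0.56]
force: [-0.3, -0.1, -2.4]
width: 0.0358
```

Emit:
{"method": "step_arm", "body": {"series": [[[0,0,0,-0.05,0,0,0],[0,0,0,-0.1,0,0,0],[0,0,0,-0.1,0,0,0]]]}}

```text
time_s: 25.8
tcp_pos: [0.463, 0.2815, -0.0122]
tcp_rot: [0.432, -0.558, 0.434, 0.56]
force: [-0.1, -0.1, -2.0]
width: 0.0361
```

Emit:
{"method": "step_arm", "body": {"series": [[[0,0,0,-0.03,0,0,0],[0,0,0,-0.06,0,0,0],[0,0,0,-0.06,0,0,0]]]}}

```text
time_s: 26.18
tcp_pos: [0.463, 0.2815, -0.0122]
tcp_rot: [0.432, -0.559, 0.434, 0.56]
force: [-2.9, -0.9, 5.5]
width: 0.0358
```

Emit:
{"method": "step_arm", "body": {"series": [[[0.6,0,0,0,0,0,0],[0.6,0,0,0,0,0,0],[0.6,0,0,0.1,0,0,0],[0.65,0,0,2,0,0,0],[0.8,0,0,5,0,0,0],[1,0,0,8,0,0,0],[1,1,-4,8,0,0,-0.05],[1,2.5,-9,8,0,0,-0.12],[1,4,-14,8,0,0,-0.2],[1,6,-19,8,0,0,-0.3],[1,8,-24,8,0,0,-0.4],[1,8,-24,8,0,0,-0.49]]]}}

```text
time_s: 27.68
tcp_pos: [0.5451, 0.0378, 0.0697]
tcp_rot: [0.557, -0.435, 0.557, 0.435]
force: [-0.8, 0.9, 0.3]
width: 0.087
```

Emit:
{"method": "step_arm", "body": {"series": [[[1,1.3,-4,0,0,0,0],[1,2.6,-8.5,0,0,0,0],[1,3.8,-12.7,0,0,0,0],[1,3.8,-12.7,0,0,0,0],[1,3.8,-12.7,0,0,0,0]]]}}

```text
time_s: 28.3
tcp_pos: [0.5832, -0.0889, 0.0705]
tcp_rot: [0.558, -0.435, 0.557, 0.435]
force: [-0.5, 1.0, -0.9]
width: 0.087
```

```bash
python3 - <<'E'
from chk import *
print(bot.read_state()["tcp_pos"])
crop("c11",(.52,.28),[place(M["red_tray"],RED)],S=5,w=80)
E
```

```text
[ 0.5831722  -0.08891731  0.07045476]
```

View pics/c11.png

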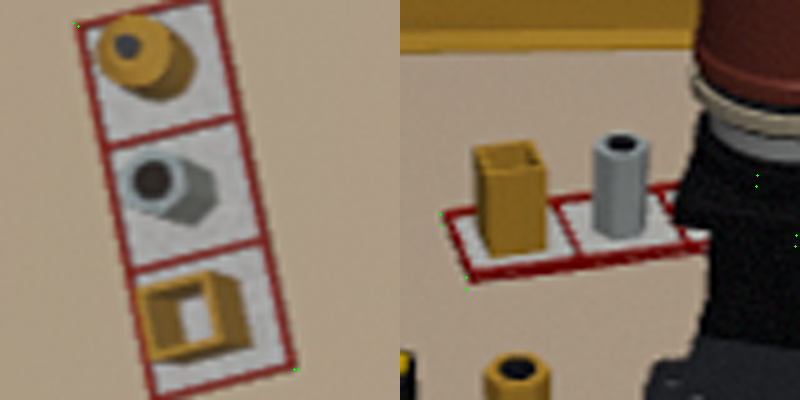

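Red kit is complete, with all three upright in their own compartments. Now the rubber foot.

Emit:
{"method": "step_arm", "body": {"series": [[[1,-0.25,0.3,-3,0,0,0],[1,-0.25,0.3,-6,0,0,0],[1,-0.25,0.3,-7.6,0,0,0],[1,-0.25,0.3,-8.65,0,0,0],[0.8,-0.25,0.3,-8.65,0,0,0],[0,-0.25,0.3,-8.65,0,0,0],[0,-0.25,0.3,-8.65,0,0,0],[0,-0.25,0.3,-8.65,0,0,0],[0,-0.25,0.3,-8.65,0,0,0],[0,-0.25,0.3,-8.65,0,0,0],[0,-0.25,0.3,-8.65,0,0,0],[0,-0.25,0.3,-8.65,0,0,0]]], "grip_force": 18}}

```text
time_s: 29.9
tcp_pos: [0.5805, -0.0851, -0.0163]
tcp_rot: [0.557, -0.436, 0.557, 0.435]
force: [-1.0, -0.4, 1.9]
width: 0.0374
```

Emit:
{"method": "step_arm", "body": {"series": [[[0,0,0,2,0,0,0],[0,0,0,5,0,0,0],[0,0,-1,7,0,0,0],[0,-0.5,-4,7,0,0,0],[0,-1.2,-8,7,0,0,0],[0,-2.2,-12,7,0,0,0],[0,-3,-16,7,0,0,0],[0,-3.75,-19,7,0,0,0],[0,-3.75,-21,7,0,0,0],[0,-3.75,-21,5,0,0,0],[0,-3.75,-21,3,0,0,0],[0,-3.75,-21,3,0,0,0]]]}}

```text
time_s: 31.4
tcp_pos: [0.5407, -0.292, 0.0098]
tcp_rot: [0.556, -0.434, 0.557, 0.438]
force: [-0.5, 0.6, -0.6]
width: 0.0372
```

```bash
python3 - <<'E'
from chk import *
B=(.511,-.287,-.2466)
print(bot.read_state()["tcp_pos"])
crop("c12",(.525,-.29),[place(M["blue_tray"],B),place(foot[:40*2:2],[.543,-.295,0],.004)])
E
```

```text
[ 0.54071673 -0.29200427  0.009806  ]
```

View pics/c12.png

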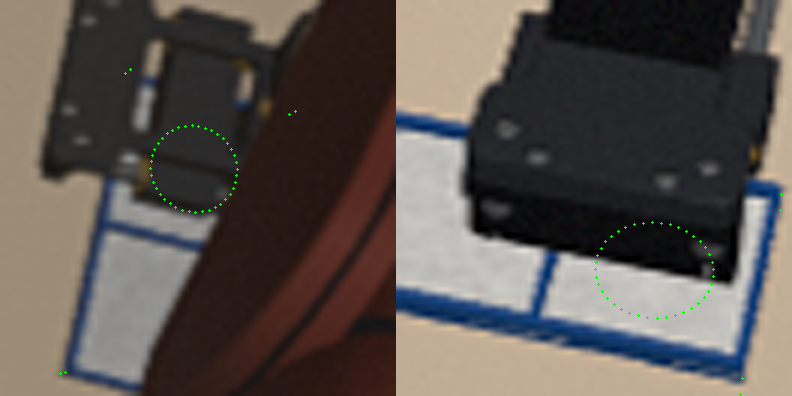

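Emit:
{"method": "step_arm", "body": {"series": [[[0,0.1,-0.2,-0.8,0,0,0],[0,0.1,-0.2,-1.5,0,0,0],[0,0.1,-0.2,-1.9,0,0,0],[0,0.1,-0.2,-2.1,0,0,0],[0,0.1,-0.2,-2.1,0,0,0]]]}}

```text
time_s: 32.12
tcp_pos: [0.5436, -0.2957, -0.0084]
tcp_rot: [0.557, -0.435, 0.557, 0.436]
force: [-0.4, 0.1, -0.4]
width: 0.0375
```

Emit:
{"method": "step_arm", "body": {"series": [[[0,0,0,-0.05,0,0,0],[0,0,0,-0.1,0,0,0],[0,0,0,-0.1,0,0,0]]]}}

```text
time_s: 32.5
tcp_pos: [0.5437, -0.2957, -0.0094]
tcp_rot: [0.557, -0.435, 0.557, 0.436]
force: [-0.9, 0.2, -1.6]
width: 0.0376
```

Emit:
{"method": "step_arm", "body": {"series": [[[0,0,0,-0.1,0,0,0],[0,0,0,-0.2,0,0,0],[0,0,0,-0.25,0,0,0],[0,0,0,-0.25,0,0,0]]]}}

```text
time_s: 33.0
tcp_pos: [0.5436, -0.2957, -0.012]
tcp_rot: [0.557, -0.435, 0.557, 0.436]
force: [-0.2, 0.3, -1.4]
width: 0.0376
```

Emit:
{"method": "step_arm", "body": {"series": [[[0,0,0,-0.05,0,0,0],[0,0,0,-0.1,0,0,0],[0,0,0,-0.1,0,0,0]]]}}

```text
time_s: 33.38
tcp_pos: [0.5437, -0.2957, -0.0122]
tcp_rot: [0.557, -0.435, 0.557, 0.436]
force: [-2.1, 1.7, 5.8]
width: 0.0372
```

Emit:
{"method": "step_arm", "body": {"series": [[[0.65,0,0,0,0,0,0],[0.65,0,0,0,0,0,0],[0.65,0,0,0.1,0,0,0],[0.7,0,0,2,0,0,0],[0.8,0,0,5,0,0,0],[1,0,0,8,0,0,0],[1,-1,4,8,0,0,0.05],[1,-2,9,8,0,0,0.1],[1,-3,14,8,0,0,0.15],[1,-4,19,8,0,0,0.2],[1,-5,24,8,0,0,0.28],[1,-5,24,8,0,0,0.28]]]}}

```text
time_s: 34.88
tcp_pos: [0.4933, -0.053, 0.0688]
tcp_rot: [0.49, -0.51, 0.489, 0.511]
force: [0.3, -1.1, 0.0]
width: 0.0868
```

Emit:
{"method": "step_arm", "body": {"series": [[[1,-0.8,4,0,0,0,0],[1,-1.5,8,0,0,0,0],[1,-2.3,12.2,0,0,0,0],[1,-2.3,12.2,0,0,0,0],[1,-2.3,12.2,0,0,0,0]]], "grip_force": 25}}

```text
time_s: 35.5
tcp_pos: [0.4713, 0.0681, 0.0697]
tcp_rot: [-0.49, 0.511, -0.489, -0.51]
force: [0.0, -0.5, -0.4]
width: 0.0868
```

```bash
python3 - <<'E'
from chk import *
print(bot.read_state()["tcp_pos"])
np.set_printoptions(suppress=True)
for c in("top","side"): imaging.get_image(c)
print(fit("rubber_foot_mid",(.5437,-.2957),[0.],("top",),.004),fit("rubber_foot_mid",(.5437,-.2957),[0.],("side",),.004))
for c in("top","side"):
    i=imaging.camera_info(c);R=np.array(i["R"]);t=np.array(i["t"])
    for th in("rubber_foot_mid","brass_nut_mid","blue_tray"):
        print(c,th,[(round(d["p"],2),(R.T@(np.array(d["xyz"])-t)).round(4)) for d in imaging.tip_of(th,c)[:2]])
E
```

```text
[0.4713138  0.06812986 0.06967383]
([(np.float64(6.612948865820838), np.float64(0.5435768097575884), np.float64(-0.29887421421356647), np.float64(0.04508037244804931))], [np.float64(263.0)]) ([(np.float64(32.159738562091505), np.float64(0.543865760052883), np.float64(-0.29394968128564747), np.float64(0.11888513645282761))], [np.float64(512.0)])
top rubber_foot_mid [(0.58, array([ 0.546 , -0.2989,  0.0332]))]
top brass_nut_mid [(0.44, array([ 0.544 , -0.299 ,  0.0313]))]
top blue_tray [(0.89, array([ 0.5103, -0.2873,  0.0016])), (0.26, array([ 0.5265,  0.2917, -0.0017]))]
side rubber_foot_mid [(0.78, array([ 0.5453, -0.2932,  0.031 ]))]
side brass_nut_mid [(0.82, array([0.4725, 0.0708, 0.0272])), (0.4, array([0.5933, 0.3159, 0.031 ]))]
side blue_tray [(0.82, array([ 0.5115, -0.2814, -0.0015]))]
```

Rubber foot is upright, within 1–3 mm of where I put it. Now the brass nut.

Emit:
{"method": "step_arm", "body": {"series": [[[1,-0.05,0.1,-3,0,0,0],[1,-0.05,0.1,-6,0,0,0],[1,-0.05,0.1,-7.6,0,0,0],[1,-0.05,0.1,-8.55,0,0,0],[0.8,-0.05,0.1,-8.55,0,0,0],[0,-0.05,0.1,-8.55,0,0,0],[0,-0.05,0.1,-8.55,0,0,0],[0,-0.05,0.1,-8.55,0,0,0],[0,-0.05,0.1,-8.55,0,0,0],[0,-0.05,0.1,-8.55,0,0,0],[0,-0.05,0.1,-8.55,0,0,0],[0,-0.05,0.1,-8.55,0,0,0]]]}}

```text
time_s: 37.5
tcp_pos: [0.4699, 0.0699, -0.0166]
tcp_rot: [0.49, -0.51, 0.489, 0.511]
force: [-0.0, 0.8, 1.8]
width: 0.0299
```

Emit:
{"method": "step_arm", "body": {"series": [[[0,0,0,0,0,0,0],[0,0,0,0,0,0,0]]]}}

```text
time_s: 37.75
tcp_pos: [0.4699, 0.0698, -0.0166]
tcp_rot: [0.49, -0.51, 0.489, 0.511]
force: [-0.4, 0.2, 0.7]
width: 0.0297
```

Emit:
{"method": "step_arm", "body": {"series": [[[0,0,0,2,0,0,0],[0,0,0,5,0,0,0],[0,0,-2,7,0,0,-0.02],[0,0.1,-6,7,0,0,-0.06],[0,0.2,-11,7,0,0,-0.12],[0,0.4,-16,7,0,0,-0.18],[0,0.6,-21,7,0,0,-0.24],[0,0.7,-26,7,0,0,-0.28],[0,0.9,-31,7,0,0,-0.28],[0,0.9,-34.9,7,0,0,-0.28],[0,0.9,-34.9,7,0,0,-0.28],[0,0.9,-34.9,7,0,0,-0.28]]]}}

```text
time_s: 39.25
tcp_pos: [0.4781, -0.2783, 0.0524]
tcp_rot: [0.556, -0.436, 0.556, 0.438]
force: [-0.2, 0.1, -2.8]
width: 0.0301
```

Emit:
{"method": "step_arm", "body": {"series": [[[0,0,0,-2,0,0,0],[0,0,0,-4,0,0,0],[0,0,0,-5.5,0,0,0],[0,0,0,-6,0,0,0],[0,0,0,-6,0,0,0]]]}}

```text
time_s: 39.88
tcp_pos: [0.4781, -0.2778, -0.0077]
tcp_rot: [0.556, -0.436, 0.556, 0.438]
force: [-0.1, -0.6, -2.3]
width: 0.03
```

Emit:
{"method": "step_arm", "body": {"series": [[[0,0.05,-0.1,-0.1,0,0,0],[0,0.05,-0.1,-0.25,0,0,0],[0,0.05,-0.1,-0.4,0,0,0],[0,0.05,-0.1,-0.4,0,0,0]]]}}

```text
time_s: 40.38
tcp_pos: [0.4785, -0.2788, -0.0117]
tcp_rot: [0.556, -0.436, 0.556, 0.438]
force: [0.5, -0.2, -2.7]
width: 0.0298
```

Emit:
{"method": "step_arm", "body": {"series": [[[0,0,0,-0.05,0,0,0],[0,0,0,-0.1,0,0,0],[0,0,0,-0.1,0,0,0]]]}}

```text
time_s: 40.75
tcp_pos: [0.4785, -0.2788, -0.0126]
tcp_rot: [0.556, -0.436, 0.556, 0.438]
force: [-1.4, 0.3, -1.1]
width: 0.0299
```

Emit:
{"method": "step_arm", "body": {"series": [[[0,0,0,-0.05,0,0,0],[0,0,0,-0.05,0,0,0],[0.6,0,0,-0.05,0,0,0],[0.6,0,0,0,0,0,0],[0.6,0,0,0.1,0,0,0],[0.65,0,0,2,0,0,0],[0.8,0,0,5,0,0,0],[1,0,0,9,0,0,0],[1,0,0,14,0,0,0],[1,-2,5,16,0,0,0],[1,-4,10,18,0,0,0],[1,-4,10,18,0,0,0]]]}}

```text
time_s: 42.25
tcp_pos: [0.4389, -0.177, 0.1708]
tcp_rot: [0.556, -0.438, 0.554, 0.437]
force: [0.3, 0.2, 0.0]
width: 0.0864
```

Emit:
{"method": "step_arm", "body": {"series": [[[1,-2,6,0,0,0,0],[1,-4,12,0,0,0,0],[1,-5,18,0,0,0,0],[1,-6,24,0,0,0,0],[1,-8,30,0,0,0,0],[1,-12,36,0,0,0,0],[1,-16,42,0,0,0,0],[1,-20,48,0,0,0,0],[1,-22,54,0,0,0,0],[1,-24,60,0,0,0,0],[1,-26,66,0,0,0,0],[1,-26,66,0,0,0,0]]]}}

```text
time_s: 43.75
tcp_pos: [0.1781, 0.4858, 0.1713]
tcp_rot: [0.556, -0.438, 0.554, 0.438]
force: [-0.3, -0.0, 0.2]
width: 0.0872
```

```bash
python3 - <<'E'
from fit import *
s=bot.read_state(); print(s["time_s"],s["tcp_pos"],s["force"])
o=[]
for c in("top","side"):
    im=imaging.get_image(c)[:,:,::-1]
    k=im[130:270,100:400] if c=="top" else im[120:330,170:400]
    o.append(cv2.resize(k,(400,int(400*k.shape[0]/k.shape[1])),interpolation=cv2.INTER_CUBIC))
h=max(k.shape[0] for k in o); cv2.imwrite("pics/fin.png",np.hstack([cv2.copyMakeBorder(k,0,h-k.shape[0],0,0,cv2.BORDER_CONSTANT) for k in o]))
for c in("top","side"):
    i=imaging.camera_info(c);R=np.array(i["R"]);t=np.array(i["t"])
    for th in("brass_nut_mid","tin_mid","tape_mid"):
        print(c,th,[(round(d["p"],2),(R.T@(np.array(d["xyz"])-t)).round(4)) for d in imaging.tip_of(th,c)[:1]])
E
```

```text
43.75 [0.17806285 0.48579293 0.1712941 ] [-0.27991375 -0.03591093  0.23437385]
top brass_nut_mid [(0.58, array([ 0.4784, -0.2815,  0.0366]))]
top tin_mid [(0.61, array([ 0.6706, -0.0544,  0.033 ]))]
top tape_mid [(0.82, array([0.3833, 0.0823, 0.0286]))]
side brass_nut_mid [(0.91, array([ 0.4761, -0.2772,  0.0303]))]
side tin_mid [(0.89, array([ 0.6731, -0.0493,  0.0304]))]
side tape_mid [(0.69, array([0.3837, 0.0854, 0.0283]))]
```

View pics/fin.png

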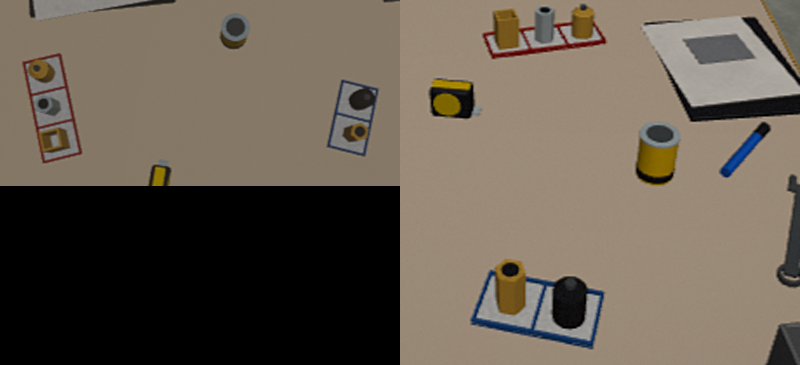

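All five parts stand upright in their own compartments, the tin and tape measure have not moved, and the arm is clear. Handing in.

```bash
python3 -c "
from plant import bot; print(bot.hand_in())"
```

```text
the job is handed in; nothing more can be done
None
```

Both kits are made up and the job is handed in, at about 44 s of the 128 s allowed.

- **Red tray:** far to near, the brass foot, the steel nut and the sleeve.
- **Blue tray:** the rubber foot in the far compartment and the brass nut in the near one.

I placed the parts in the order you listed them. Each was lowered until the wrist force showed the floor and then released.

**Last checks:** the final pictures from both cameras show all five parts upright, each in its own compartment. The networks put the tin and the tape measure within about 4 mm of where they started, which is their accuracy. The arm was clear, with wrist force near 0 N.

**Disagreements:**
- **TCP height:** the side camera showed the fingertips about 25–35 mm higher than the reported TCP z. I stepped down watching the force, and the reported z went to -16 mm with no contact. After that I placed every part relative to its pick height. Each one touched the floor within 1 mm of the 4 mm floor thickness above its pick height.
- **Camera y values:** the two cameras disagreed by about 4–8 mm in y, within the compartment margins.

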